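Stand the label spindle on its loading pad

TASK

Lift the spindle with the blue foot out of its sloping cradle and stand it upright on its foot in the middle of the round green pad, set down and not dropped, ready for the next label roll. Let go, back away and watch for a second or so that it stands by itself without wobbling. Leave the orange-footed spindle in its cradle.

Things in the scene. Friction and masses are not known exactly. Their poses are not given: they have to be found in the camera images.
- spindle_center (a point): The spindle to stand up: 120 mm tall, 150 to 310 g; blue foot 36 mm across, 12 mm thick; aluminium shaft 24 mm across from 12 to 95 mm above the underside; blue cone tip. Point on its axis half-way up, 60 mm from the foot's flat underside; z runs along the axis, foot to tip. It starts in a fixed cradle, leaning 45 degrees from vertical, tip roughly to the robot's left, this point 78 mm above the bench.
- cradle_a: Fixed wooden cradle of the blue-footed spindle, 150 x 70 mm base. The shaft lies on two steel rails, together 14 mm wide, so both sides of the shaft are free for fingers from straight above; the foot sits between two low cheeks, with a little play: lift it straight up. Origin: under the base, near its middle; x points horizontally the way the tip leans.
- spare_center (a point): The spindle to leave alone: the same shape and size, but foot and tip are orange; it rests in a second cradle like the first. Point and axes as for the blue one.
- pad_top (a point): Centre of the flat top of the round green pad, 120 mm across and 10 mm thick, fixed to the bench, with a thin white ring 52 mm across printed round the middle. z points up.
Things that resemble listed ones, but are neither listed nor needed, are in the scene too. What is shaped like the part that bears spindle_center but red or turquoise is not meant.

How it is judged:
By the outcome, as a careful person would: the job done as asked, in the order asked, and still so for the second after the job is handed in, with the robot touching nothing.
It also fails if it takes over 45 s, if anything falls off the work surface, if the arm or the gripper's body presses on something with over 40 N, if the wrist force passes 120 N, or if a joint passes its speed limit or range.

ROBOT

A 6-joint arm with a two-finger parallel gripper is mounted at the origin on the work surface. World frame = base frame: x ahead of the robot, y to its left, z up, the work surface at z = 0. Lengths are in m, angles in rad, forces in N, time in s.
With the tool pointing down it reaches from about 0.35 to 0.775 m from the base axis. Payload 7.3 kg.
Tool frame: the origin (TCP) lies at the very end of the fingers, on their centre line; the grasp point (between the pads) lies 19 mm behind it; x points along the fingers, y is the direction in which the jaws open and shut, and the axes are right-handed (so a half turn about x gives the same grasp; the last joint's range is limited). The gripper opens to 92 mm and grips with 3 to 60 N. Pads are 19 mm wide; open, the fingers measure 130 mm over their backs; the gripper's body (75 mm by 190 mm) begins 47 mm behind the grasp point.
Start: joints at [-1.468, 0.342, 1.524, -0, 1.275, -0.146], TCP at [0.129, -0.509, 0.227] pointing down, gripper open.
Joint ranges: [-2.53, 2.53], [-0.77, 2.02], [0.04, 2.7], [-1, 4.14], [0.28, 2.66], [-3.11, 3.11]. Speed limits (rad/s): [2.57, 2.57, 3.14, 3.14, 3.14, 3.14].

INTERFACE

Orientations are given as [roll, pitch, yaw] about the fixed x, y, z axes, in that order (R = Rz(yaw) Ry(pitch) Rx(roll)).
In Python, from cell import observe, vision, job gives the robot as it stands.
- The arm moves only by the tool send_rows, never from a script. Its argument "motion" is a list of rows, each an object with "hand": the opening, from -1 (shut) to 1 (fully open), so that 0 is half open; "slide": the shift along the tool's x, y, z in mm, a list of three; "spin": the turn about the tool's x in rad. In form: [{"hand": hand, "slide": [tx, ty, tz], "spin": spin}, ...]. A call has 1 to 8 rows; each row shifts and turns the pose as measured when the row begins, along the tool's axes as they then stand; what a row does not reach is not made up. A row lasts 1/10 s, in which the tool goes at most 50 mm and 8.59 degrees, less where a joint would pass 70% of its speed; a pose out of reach is approached as far as the arm can. A call with a gripper value outside its range is refused whole. The fingers move at their own pace and stop on an object; "grip_force" is the grip in N (left out, the last holds). Time passes only in rows, so rows that do not move let the fingers close. It gives the time, the measured TCP pose, the force and the opening at its end, in the units of the state.
- observe(): the state, without advancing time (a new reading comes with each control period).
- vision.read_camera(name): name is "scene" or "top"; returns a dict with "pixels" (420x560x3 uint8, blue, green, red), "range_z" (420x560 float32, m along the optical axis (not along the pixel's ray), 0 where there is no reading), "fx", "fy", "cx", "cy" (pixels), "world_from_camera" (4x4, takes a point from camera to world coordinates). Camera axes: x right, y down, z forward; pixel columns grow to the right and rows downward; lengths in m; the calibration is good to about 2 mm. A picture is of the moment at which its call begins.
- job.hand_in(): hands the job in, once; it reports no verdict.
Trained networks look in a picture, given as the dict that the camera call returned (one of the last four; its "shot" number tells which), for a name from the list of things; names that differ only in an ending like _2 or _b are one class to them, and where a whole thing is asked for, a point or a joint stands for the part that bears it (a point fixed in the world has none). Each returns a list of dicts, best first, with "conf" (0 to 1); they miss things now and then, are a little off and sometimes report something else, mostly with a low value. They report only what shows in the picture. A call takes as long as a camera call. They do not tell look-alikes from the thing itself.
- vision.search_frame(picture, thing): "uv" ([column, row] in pixels, amid what is visible of it).
- vision.cut_out(picture, thing): "mask" (420x560 bool, what is visible of it) and "uv" ([column, row] in pixels, amid what is visible of it).
The state is a dict: "time": time; "qpos": joint angles; "qvel": joint speeds; "joint_efforts": joint torques, N m; "tool_pos": TCP position; "tool_rot": TCP orientation; "contact_force": force on the tool from outside, world axes, zero at the start; "torque": the same for the moment, N m; "opening": finger opening in m.
Only numpy, scipy, OpenCV 4.12 (cv2) and the standard library are available. Lean on these libraries where they do the work, as an engineer would, in place of code of your own. Each camera call takes 0.05 s, during which the arm holds its last target.

## Working session

There is one attempt and no reset: what is moved stays moved. The work goes in short steps, Python scripts to look and compute and a tool call to move; the robot and the scene stay as the last step left them, time stands still between calls to the robot, and variables do not carry over. Pictures are saved under pics/ and viewed, and the job is handed in when it is done.

Besides the shell and the picture viewer there is one more tool, called after ">>>" by a JSON object that holds its "op" and its "data", one argument or row to a line. send_rows: Moves the arm, as the interface text tells. Its arguments: {"type":"object","properties":{"motion":{"type":"array","items":{"type":"object","properties":{"hand":{"type":"number"},"slide":{"type":"array","items":{"type":"number"}},"spin":{"type":"number"}}}},"grip_force":{"type":"number"}},"required":["motion"]}

```bash
mkdir -p pics; ls; python3 - <<'E'
from cell import observe, vision, job
import cv2
s=observe(); print({k:s[k] for k in('time','tool_pos','tool_rot','opening','contact_force')})
for n in('scene','top'):
    p=vision.read_camera(n); cv2.imwrite(f'pics/{n}0.png',p['pixels'])
    print(n,p['fx'],p['cx'],p['cy'],p['world_from_camera'])
    for t in('spindle_center','cradle_a','spare_center','pad_top'):
        print(t,[(d['uv'],round(d['conf'],2)) for d in vision.search_frame(p,t)])
E
```

```text
pics
{'time': 0.0, 'tool_pos': array([ 0.12922531, -0.50842151,  0.22605642]), 'tool_rot': array([-1.70541311,  1.56924754,  1.68495323]), 'opening': 0.0917647488177279, 'contact_force': array([-0.6871849 , -0.49908318, -0.20180569])}
scene 488.8709383259872 277.2039344977482 209.68662212490136 [[-0.62328532  0.47447617 -0.62160097  1.21156074]
 [ 0.78177895  0.35941237 -0.50955316  0.68267482]
 [-0.01835976 -0.80355156 -0.59495193  0.85720137]
 [ 0.          0.          0.          1.        ]]
spindle_center [([401.6, 249.2], 0.81), ([302.6, 314.9], 0.72), ([341.7, 258.7], 0.57)]
cradle_a [([346.9, 277.7], 0.57)]
spare_center [([182.6, 181.9], 0.77)]
pad_top [([246.1, 251.3], 0.86)]
top 518.4517457809311 282.6219612078965 216.59367929052945 [[-0.02924126 -0.9961057   0.08317681  0.312494  ]
 [-0.99943229  0.02774265 -0.01911653  0.0290389 ]
 [ 0.01673454 -0.08368858 -0.99635143  1.45371241]
 [ 0.          0.          0.          1.        ]]
spindle_center [([184.6, 214.6], 0.93), ([169.6, 280.9], 0.69), ([196.3, 161.3], 0.55)]
cradle_a [([187.9, 219.3], 0.74)]
spare_center [([401.1, 207.3], 0.49)]
pad_top [([283.9, 184.6], 0.95)]
```

View pics/scene0.png

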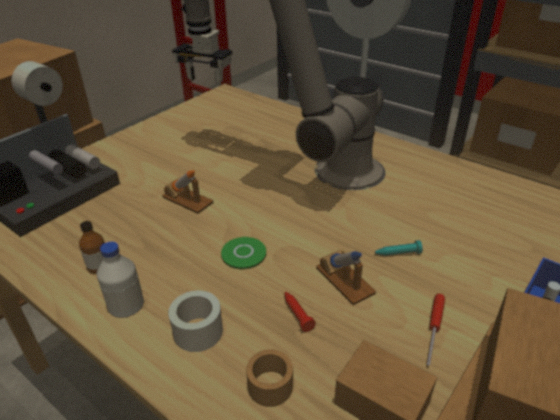

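View pics/top0.png

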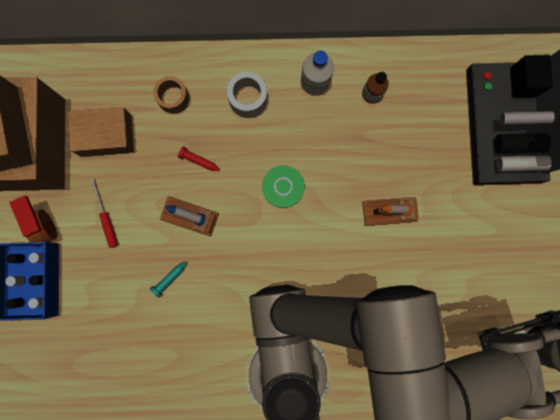

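Candidates in the top picture:
- (184,215): blue foot or tip, in a cradle.
- (199,160): red, lying loose.
- (170,281): turquoise, lying loose.
- (395,210): orange, in a cradle.

The one at (184,215) fits: it is blue, in a cradle, with its tip to the left (+y). I'll confirm it in a crop and measure.

```bash
cat > h.py <<'E'
from cell import observe, vision, job
import cv2, numpy as np
def cloud(p):
    z=p['range_z']; v,u=np.mgrid[0:z.shape[0],0:z.shape[1]]
    P=np.stack([(u-p['cx'])/p['fx']*z,(v-p['cy'])/p['fy']*z,z],-1)
    T=p['world_from_camera']; W=P@T[:3,:3].T+T[:3,3]; W[z==0]=np.nan
    return W
def crop(p,c,r,f,name):
    u,v=c; q=p['pixels'][max(0,v-r):v+r,max(0,u-r):u+r]
    q=cv2.resize(q,None,fx=f,fy=f,interpolation=cv2.INTER_CUBIC); cv2.imwrite(name,q); return q
E
python3 - <<'E'
from h import *
ims=[]
np.set_printoptions(precision=4,suppress=True)
for n,c in(('scene',(346,268)),('top',(187,215))):
    p=vision.read_camera(n); ims.append(crop(p,c,40,5,'pics/tmp_%s.png'%n)); W=cloud(p)
    for d in vision.cut_out(p,'spindle_center'):
        if np.hypot(*(np.array(d['uv'])-c))<25:
            m=d['mask']; Q=W[m]; hsv=cv2.cvtColor(p['pixels'],cv2.COLOR_BGR2HSV)[m]
            Q0=Q[np.isfinite(Q[:,0])]; 
            med=np.median(Q0,0);Q0=Q0[np.linalg.norm(Q0-med,axis=1)<.08]
            u,s,vt=np.linalg.svd(Q0-Q0.mean(0),full_matrices=False)
            print(n,d['uv'],d['conf'],m.sum(),'mean',Q0.mean(0),'dir',vt[0],'min',Q0.min(0),'max',Q0.max(0))
            np.save(f'pc_{n}.npy',np.hstack([Q,hsv]))
    hs=cv2.cvtColor(p['pixels'],cv2.COLOR_BGR2HSV)
    g=(hs[...,0]>45)&(hs[...,0]<75)&(hs[...,1]>120)
    d=vision.cut_out(p,'pad_top')[0]; m=(d['mask']*255).astype(np.uint8)
    cs=max(cv2.findContours(m,0,2)[0],key=cv2.contourArea); e=cv2.fitEllipse(cs); print('pad ellipse',e)
    Q=W[d['mask']]; Q=Q[np.isfinite(Q[:,0])&(abs(Q[:,2]-.01)<.006)]; print('pad',np.median(Q,0),Q.mean(0),(Q.min(0)+Q.max(0))/2, Q.max(0)-Q.min(0))
cv2.imwrite('pics/c1.png',np.hstack(ims))
E
```

```text
scene [342.2, 257.1] 0.56 366 mean [0.4507 0.2594 0.076 ] dir [0.2254 0.6788 0.6989] min [0.4029 0.2144 0.0232] max [0.4665 0.3063 0.1243]
pad ellipse ((243.44769287109375, 252.58644104003906), (31.278467178344727, 45.229827880859375), 84.09278869628906)
pad [0.5261 0.0034 0.0098] [0.525  0.0027 0.0097] [ 0.5209 -0.001   0.0098] [0.1202 0.1204 0.0116]
top [184.3, 214.6] 0.84 336 mean [0.4396 0.2555 0.0817] dir [-0.2575 -0.6861 -0.6804] min [0.4134 0.2146 0.038 ] max [0.4601 0.303  0.1259]
pad ellipse ((282.8783874511719, 186.0158233642578), (41.32615661621094, 42.113311767578125), 68.63459014892578)
pad [ 0.519  -0.0009  0.0103] [ 0.5191 -0.0012  0.0104] [ 0.5197 -0.001   0.01  ] [0.1199 0.116  0.0119]
```

View pics/c1.png

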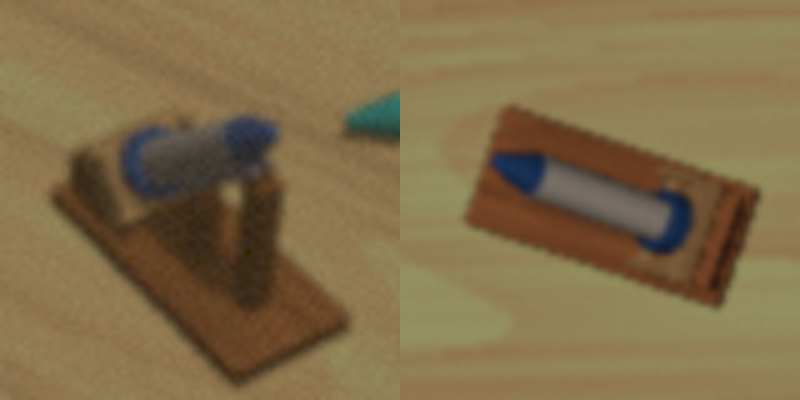

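```bash
python3 - <<'E'
from h import *
from scipy.optimize import least_squares
np.set_printoptions(precision=4,suppress=True)
D={n:np.load(f'pc_{n}.npy') for n in('top','scene')}
def rad(s): return np.interp(s,[-60,-48.01,-48,35,60],[18,18,12,12,1.5])
def res(x,Q):
    c=np.array([x[0],x[1],78.+x[3]]); a=np.array([np.cos(x[2]),np.sin(x[2]),1])/np.sqrt(2)
    r=Q-c; s=r@a; d=np.linalg.norm(r-s[:,None]*a,axis=1)
    return np.r_[d-rad(s), x[3]/.3]
for n in('top','scene','both'):
    A=np.vstack([D[k] for k in D]) if n=='both' else D[n]
    Q=A[:,:3]*1000; Q=Q[np.isfinite(Q[:,0])]; Q=Q[np.linalg.norm(Q-[438,255,78],axis=1)<75]
    f=least_squares(res,[438,255,1.22,0],args=(Q,),loss='soft_l1',f_scale=2); print(n,len(Q),f.x,f.cost)
    c=np.array([f.x[0],f.x[1],78]); a=np.array([np.cos(f.x[2]),np.sin(f.x[2]),1])/np.sqrt(2); s=(Q-c)@a; print(s.min(),s.max())
    # blue/grey transition
    H=A[np.isfinite(A[:,0])]; sat=H[:,4]; ss=(H[:,:3]*1000-c)@a
    print([(int(b),int(np.median(sat[(ss>=b)&(ss<b+6)]))) for b in range(-66,66,6) if ((ss>=b)&(ss<b+6)).any()])
for n in('top','scene'):
    p=vision.read_camera(n); T=p['world_from_camera']
    def ray(u,v,z=.010):
        d=T[:3,:3]@[(u-p['cx'])/p['fx'],(v-p['cy'])/p['fy'],1]; return T[:3,3]+d*(z-T[2,3])/d[2]
    h=cv2.cvtColor(p['pixels'],cv2.COLOR_BGR2HSV)
    m=cv2.inRange(h,(45,110,40),(80,255,255)); 
    cs=max(cv2.findContours(m,0,2)[0],key=cv2.contourArea)
    X=np.array([ray(*q[0]) for q in cs])*1000
    f=least_squares(lambda x:np.hypot(X[:,0]-x[0],X[:,1]-x[1])-x[2],[520,0,60],loss='soft_l1'); print('pad',n,f.x)
    # ring: light unsaturated inside pad
    x0=f.x; v,u=np.mgrid[150:290,200:330]; 
    pts=[]
    for vv in range(150,290):
        for uu in range(200,330):
            w=ray(uu,vv)*1000
            if np.hypot(w[0]-x0[0],w[1]-x0[1])<42 : pts.append((w[0],w[1],255-float(h[vv,uu,1])))
    pts=np.array(pts); wt=np.clip(pts[:,2]-np.percentile(pts[:,2],50),0,None); ring=pts[wt>15]
    g=least_squares(lambda x:np.sqrt(wt)*(np.hypot(pts[:,0]-x[0],pts[:,1]-x[1])-x[2]),[x0[0],x0[1],25],loss='soft_l1',f_scale=10); print('ring',g.x)
E
```

```text
top 335 [443.9955 265.0677   1.2231   0.93  ] 650.6238120819323
-58.992710062616695 60.21466409851916
[(-60, 121), (-54, 170), (-48, 74), (-42, 40), (-36, 40), (-30, 39), (-24, 39), (-18, 40), (-12, 40), (-6, 39), (0, 40), (6, 39), (12, 40), (18, 40), (24, 40), (30, 31), (36, 158), (42, 180), (48, 179), (54, 167), (60, 114)]
scene 358 [445.1012 266.3665   1.2025   0.9081] 400.9146654548398
-63.796104978698985 62.81716206593022
[(-66, 91), (-60, 45), (-54, 54), (-48, 32), (-42, 45), (-36, 55), (-30, 57), (-24, 48), (-18, 54), (-12, 56), (-6, 53), (0, 53), (6, 55), (12, 58), (18, 60), (24, 50), (30, 23), (36, 39), (42, 66), (48, 82), (54, 36), (60, 53)]
both 693 [444.882  266.5331   1.2059   1.574 ] 1066.2725589255797
-63.789935185408694 62.76360894757484
[(-66, 105), (-60, 51), (-54, 71), (-48, 41), (-42, 39), (-36, 41), (-30, 40), (-24, 40), (-18, 42), (-12, 46), (-6, 48), (0, 46), (6, 43), (12, 42), (18, 49), (24, 41), (30, 27), (36, 62), (42, 101), (48, 101), (54, 81), (60, 53)]
pad top [518.8673  -1.8093  58.2477]
ring [519.3085  -1.8256  23.8568]
pad scene [524.066    1.1347  58.2277]
ring [521.2437  -1.8855  24.1568]
```

```bash
cat >> h.py <<'E'
from scipy.spatial.transform import Rotation as R
def go(tgt=None,jaw=None):
    s=observe(); Rm=R.from_euler('xyz',s['tool_rot']).as_matrix()
    print('t',round(s['time'],2),'tcp',np.round(s['tool_pos']*1000,1),'open',round(s['opening']*1000,1),'F',np.round(s['contact_force'],1),'q',np.round(s['qpos'],2))
    print('x',Rm[:,0].round(3),'y',Rm[:,1].round(3),'z',Rm[:,2].round(3))
    if tgt is not None: print('slide',np.round(Rm.T@(np.array(tgt)-s['tool_pos']*1000),1))
    if jaw is not None:
        v=Rm.T@[np.cos(jaw),np.sin(jaw),0]; a=np.arctan2(v[2],v[1]); print('spin',round(a,3),'or',round(a-np.sign(a)*np.pi,3))
E
python3 -c "
from h import *
go([420,-100,230],1.215+np.pi/2)"
```

```text
t 0.9 tcp [ 129.3 -508.9  226.7] open 91.9 F [ 0.2 -0.1 -0.3] q [-1.47  0.34  1.52  0.    1.28 -0.15]
x [ 0. -0. -1.] y [ 0.246 -0.969  0.   ] z [-0.969 -0.246 -0.   ]
slide [  -3.3 -324.7 -382.4]
spin 2.175 or -0.966
```

>>> {"op": "send_rows", "data": {
  "motion": [
    {"hand": 1,"slide": [0,-32,-38],"spin": 0},
    {"hand": 1,"slide": [0,-32,-38],"spin": 0},
    {"hand": 1,"slide": [0,-32,-38],"spin": 0},
    {"hand": 1,"slide": [0,-32,-38],"spin": 0},
    {"hand": 1,"slide": [0,-32,-38],"spin": 0},
    {"hand": 1,"slide": [0,-32,-38],"spin": 0},
    {"hand": 1,"slide": [0,-32,-38],"spin": 0},
    {"hand": 1,"slide": [0,-32,-38],"spin": 0}
  ]
}}

```text
time: 1.7
tool_pos: [0.3621, -0.1862, 0.2261]
tool_rot: [1.848, 1.565, -1.057]
contact_force: [0.9, -0.8, -0.3]
opening: 0.092
```

```bash
python3 -c "
from h import *
go([449,279,200],1.215+np.pi/2)"
```

```text
t 1.7 tcp [ 362.1 -186.2  226.1] open 92.0 F [ 0.9 -0.8 -0.3] q [-0.66  0.12  1.82 -0.    1.19  0.67]
x [ 0.003 -0.005 -1.   ] y [ 0.234 -0.972  0.005] z [-0.972 -0.234 -0.001]
slide [  24.1 -432.  -193.6]
spin 2.163 or -0.978
```

>>> {"op": "send_rows", "data": {
  "motion": [
    {"hand": 1,"slide": [2,-43,-19],"spin": 0},
    {"hand": 1,"slide": [2,-43,-19],"spin": 0},
    {"hand": 1,"slide": [2,-43,-19],"spin": 0},
    {"hand": 1,"slide": [2,-43,-19],"spin": 0},
    {"hand": 1,"slide": [2,-43,-19],"spin": 0},
    {"hand": 1,"slide": [2,-43,-19],"spin": 0},
    {"hand": 1,"slide": [2,-43,-19],"spin": 0},
    {"hand": 1,"slide": [2,-43,-19],"spin": 0}
  ]
}}

```text
time: 2.5
tool_pos: [0.4325, 0.1991, 0.2101]
tool_rot: [2.399, 1.557, -0.506]
contact_force: [1.0, -0.5, 0.7]
opening: 0.0918
```

>>> {"op": "send_rows", "data": {
  "motion": [
    {"hand": 1,"slide": [0,0,0],"spin": -0.14},
    {"hand": 1,"slide": [0,0,0],"spin": -0.14},
    {"hand": 1,"slide": [0,0,0],"spin": -0.14},
    {"hand": 1,"slide": [0,0,0],"spin": -0.14},
    {"hand": 1,"slide": [0,0,0],"spin": -0.14},
    {"hand": 1,"slide": [0,0,0],"spin": -0.14},
    {"hand": 1,"slide": [0,0,0],"spin": -0.14},
    {"hand": 1,"slide": [0,0,0],"spin": 0}
  ]
}}

```text
time: 3.3
tool_pos: [0.4321, 0.2074, 0.2094]
tool_rot: [1.496, 1.558, -0.38]
contact_force: [-0.4, -0.3, 0.8]
opening: 0.0919
```

```bash
python3 -c "
from h import *
go([449,279,150],1.215+np.pi/2)"
```

```text
t 3.3 tcp [432.1 207.4 209.4] open 91.9 F [-0.4 -0.3  0.8] q [ 0.29  0.27  1.68 -0.01  1.18  0.6 ]
x [ 0.012 -0.005 -1.   ] y [ 0.954 -0.301  0.013] z [-0.301 -0.954  0.001]
slide [ 59.3  -6.1 -73.4]
spin -3.091 or 0.051
```

>>> {"op": "send_rows", "data": {
  "motion": [
    {"hand": 1,"slide": [0,-3,-37],"spin": 0.05},
    {"hand": 1,"slide": [10,-3,-36],"spin": 0},
    {"hand": 1,"slide": [25,0,0],"spin": 0},
    {"hand": 1,"slide": [20,0,0],"spin": 0},
    {"hand": 1,"slide": [0,0,0],"spin": 0}
  ]
}}

```text
time: 3.8
tool_pos: [0.4527, 0.281, 0.1537]
tool_rot: [1.736, 1.555, -0.214]
contact_force: [-0.0, -0.4, -0.1]
opening: 0.0917
```

```bash
python3 -c "
from h import *
go([449.2,278.7,73],1.215+np.pi/2)
p=vision.read_camera('scene'); crop(p,(346,250),60,5,'pics/s2.png')
p=vision.read_camera('top'); crop(p,(186,215),60,5,'pics/t2.png')"
```

```text
t 3.8 tcp [452.7 281.  153.7] open 91.7 F [-0.  -0.4 -0.1] q [ 0.42  0.42  1.62 -0.01  1.09  0.8 ]
x [ 0.016 -0.003 -1.   ] y [ 0.929 -0.37   0.016] z [-0.37  -0.929 -0.003]
slide [80.7 -3.7  3.7]
spin 3.118 or -0.024
```

View pics/s2.png

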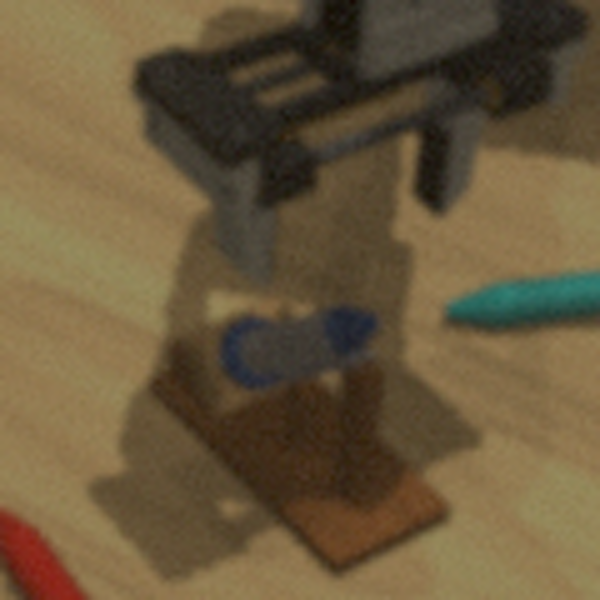

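The gripper straddles the blue spindle, which is at (300,345) in the crop. I'll go down.

>>> {"op": "send_rows", "data": {
  "motion": [
    {"hand": 1,"slide": [25,-2,2],"spin": -0.024},
    {"hand": 1,"slide": [25,-2,2],"spin": 0},
    {"hand": 1,"slide": [20,0,0],"spin": 0},
    {"hand": 1,"slide": [8,0,0],"spin": 0},
    {"hand": 1,"slide": [0,0,0],"spin": 0}
  ]
}}

```text
time: 4.4
tool_pos: [0.4556, 0.2798, 0.0838]
tool_rot: [2.05, 1.538, 0.117]
contact_force: [1.1, -0.5, 0.2]
opening: 0.0919
```

```bash
python3 -c "
from h import *
go([449.2,278.7,73],1.215+np.pi/2)"
```

```text
t 4.4 tcp [455.6 279.8  83.8] open 91.9 F [ 1.1 -0.5  0.2] q [ 0.41  0.5   1.71 -0.01  0.9   0.78]
x [ 0.033  0.004 -0.999] y [ 0.935 -0.354  0.029] z [-0.354 -0.935 -0.015]
slide [10.6 -5.9  3.5]
spin 3.136 or -0.006
```

>>> {"op": "send_rows", "data": {
  "motion": [
    {"hand": 1,"slide": [4,-3,2],"spin": 0},
    {"hand": 1,"slide": [4,-3,2],"spin": 0},
    {"hand": 1,"slide": [3,0,0],"spin": 0},
    {"hand": 1,"slide": [0,0,0],"spin": 0}
  ]
}}

```text
time: 4.8
tool_pos: [0.4505, 0.2789, 0.0756]
tool_rot: [2.1, 1.532, 0.165]
contact_force: [-0.7, 0.5, 0.6]
opening: 0.0922
```

```bash
python3 -c "
from h import *
go([449.2,278.7,73],1.215+np.pi/2)"
```

```text
t 4.8 tcp [450.5 278.9  75.6] open 92.2 F [-0.7  0.5  0.6] q [ 0.42  0.5   1.74 -0.01  0.86  0.79]
x [ 0.038  0.006 -0.999] y [ 0.934 -0.356  0.034] z [-0.355 -0.935 -0.02 ]
slide [ 2.5 -1.2  0.7]
spin 3.134 or -0.007
```

>>> {"op": "send_rows", "data": {
  "motion": [
    {"hand": 1,"slide": [2,-1,0],"spin": 0},
    {"hand": 0,"slide": [0,0,0],"spin": 0},
    {"hand": -1,"slide": [0,0,0],"spin": 0},
    {"hand": -1,"slide": [0,0,0],"spin": 0},
    {"hand": -1,"slide": [0,0,0],"spin": 0},
    {"hand": -1,"slide": [0,0,0],"spin": 0},
    {"hand": -1,"slide": [0,0,0],"spin": 0},
    {"hand": -1,"slide": [0,0,0],"spin": 0}
  ],
  "grip_force": 12
}}

```text
time: 5.6
tool_pos: [0.4501, 0.2796, 0.0741]
tool_rot: [2.108, 1.53, 0.174]
contact_force: [0.4, -0.8, 0.2]
opening: 0.0403
```

```bash
python3 -c "
from h import *
go([449.2,278.7,73],1.215+np.pi/2)"
```

```text
t 5.6 tcp [450.1 279.6  74.1] open 40.3 F [ 0.4 -0.8  0.2] q [ 0.42  0.51  1.74 -0.01  0.86  0.79]
x [ 0.04   0.007 -0.999] y [ 0.934 -0.356  0.035] z [-0.355 -0.935 -0.021]
slide [ 1.  -0.6  1.2]
spin 3.134 or -0.007
```

>>> {"op": "send_rows", "data": {
  "motion": [
    {"hand": -1,"slide": [0,0,0],"spin": 0},
    {"hand": -1,"slide": [0,0,0],"spin": 0},
    {"hand": -1,"slide": [0,0,0],"spin": 0},
    {"hand": -1,"slide": [0,0,0],"spin": 0}
  ]
}}

```text
time: 6.0
tool_pos: [0.4503, 0.2796, 0.0742]
tool_rot: [2.108, 1.53, 0.174]
contact_force: [0.3, -0.0, 0.7]
opening: 0.0236
```

>>> {"op": "send_rows", "data": {
  "motion": [
    {"hand": -1,"slide": [-5,0.2,-0.1],"spin": 0},
    {"hand": -1,"slide": [-8,0.3,-0.2],"spin": 0},
    {"hand": -1,"slide": [-10,0.3,-0.2],"spin": 0},
    {"hand": -1,"slide": [-12,0.3,-0.2],"spin": 0},
    {"hand": -1,"slide": [-12,0.3,-0.2],"spin": 0},
    {"hand": -1,"slide": [-12,0.3,-0.2],"spin": 0},
    {"hand": -1,"slide": [-12,0.3,-0.2],"spin": 0},
    {"hand": -1,"slide": [0,0,0],"spin": 0}
  ]
}}

```text
time: 6.8
tool_pos: [0.4493, 0.2797, 0.1519]
tool_rot: [2.119, 1.53, 0.185]
contact_force: [-0.2, 0.5, -2.0]
opening: 0.0235
```

```bash
python3 -c "
from h import *
go([449.2,278.7,73],1.215+np.pi/2)
p=vision.read_camera('scene'); crop(p,(346,250),60,5,'pics/s3.png')"
```

```text
t 6.8 tcp [449.3 279.7 151.9] open 23.5 F [-0.2  0.5 -2. ] q [ 0.42  0.4   1.66 -0.01  1.04  0.79]
x [ 0.04   0.008 -0.999] y [ 0.934 -0.356  0.035] z [-0.355 -0.935 -0.021]
slide [78.8 -2.5  2.6]
spin 3.134 or -0.007
```

View pics/s3.png

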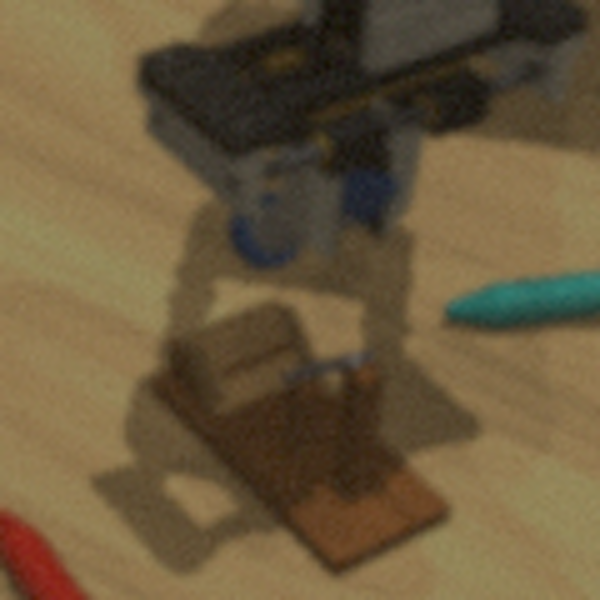

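>>> {"op": "send_rows", "data": {
  "motion": [
    {"hand": -1,"slide": [0,8,11],"spin": 0},
    {"hand": -1,"slide": [0,16,23],"spin": 0},
    {"hand": -1,"slide": [0,20,28],"spin": 0},
    {"hand": -1,"slide": [0,20,28],"spin": 0},
    {"hand": -1,"slide": [0,20,28],"spin": 0},
    {"hand": -1,"slide": [0,20,28],"spin": 0},
    {"hand": -1,"slide": [0,20,28],"spin": 0},
    {"hand": -1,"slide": [0,16,24],"spin": 0}
  ]
}}

```text
time: 7.65
tool_pos: [0.5079, 0.0332, 0.1471]
tool_rot: [2.098, 1.54, 0.17]
contact_force: [-0.0, 0.6, -2.2]
opening: 0.0239
```

```bash
python3 -c "
from h import *
go([519.8,-1.8,120],1.215+np.pi/2)"
```

```text
t 7.65 tcp [507.9  33.2 147.1] open 23.9 F [-0.   0.6 -2.2] q [-0.09  0.38  1.71  0.01  1.02  0.26]
x [ 0.031  0.005 -1.   ] y [ 0.937 -0.349  0.027] z [-0.349 -0.937 -0.016]
slide [27.3 22.7 29.1]
spin 3.141 or -0.001
```

>>> {"op": "send_rows", "data": {
  "motion": [
    {"hand": -1,"slide": [4,10,12],"spin": 0},
    {"hand": -1,"slide": [8,6,8],"spin": 0},
    {"hand": -1,"slide": [10,2,4],"spin": 0},
    {"hand": -1,"slide": [10,0,0],"spin": 0},
    {"hand": -1,"slide": [10,0,0],"spin": 0},
    {"hand": -1,"slide": [10,0,0],"spin": 0},
    {"hand": -1,"slide": [6,0,0],"spin": 0},
    {"hand": -1,"slide": [0,0,0],"spin": 0}
  ]
}}

```text
time: 8.45
tool_pos: [0.5151, 0.0001, 0.081]
tool_rot: [2.173, 1.547, 0.242]
contact_force: [-0.2, 0.7, -2.1]
opening: 0.0236
```

```bash
python3 -c "
from h import *
go([519.8,-1.8,80],1.215+np.pi/2)
p=vision.read_camera('scene'); crop(p,(250,235),60,5,'pics/s4.png')"
```

```text
t 8.45 tcp [5.151e+02 1.000e-01 8.100e+01] open 23.6 F [-0.2  0.7 -2.1] q [-0.15  0.48  1.76  0.01  0.88  0.2 ]
x [ 0.023  0.006 -1.   ] y [ 0.936 -0.352  0.019] z [-0.352 -0.936 -0.013]
slide [1.1 5.  0.1]
spin 3.138 or -0.004
```

View pics/s4.png

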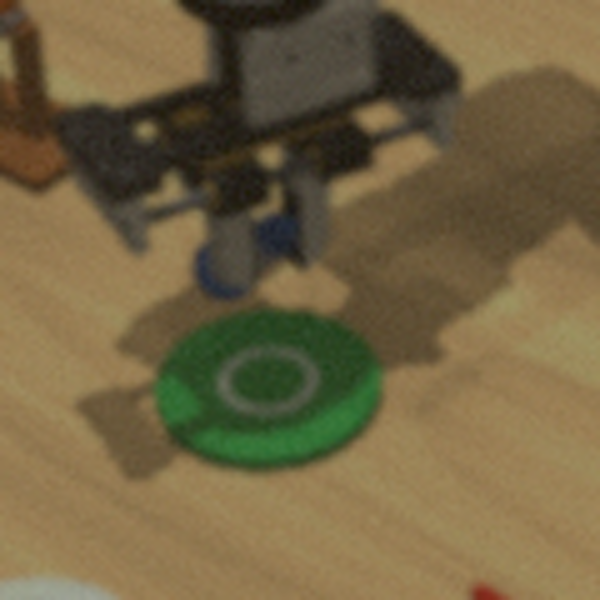

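>>> {"op": "send_rows", "data": {
  "motion": [
    {"hand": -1,"slide": [0,3,0],"spin": 0},
    {"hand": -1,"slide": [0,2,0],"spin": 0},
    {"hand": -1,"slide": [0,0,0],"spin": 0},
    {"hand": -1,"slide": [0,0,0],"spin": 0}
  ],
  "grip_force": 7
}}

```text
time: 8.9
tool_pos: [0.5216, -0.0015, 0.083]
tool_rot: [2.121, 1.544, 0.191]
contact_force: [1.0, 0.1, -1.7]
opening: 0.0238
```

```bash
python3 -c "
from h import *
go([519.8,-1.8,80],1.215+np.pi/2)
p=vision.read_camera('scene'); crop(p,(250,235),60,5,'pics/s5.png')"
```

```text
t 8.9 tcp [521.6  -1.5  83. ] open 23.8 F [ 1.   0.1 -1.7] q [-0.16  0.49  1.75  0.01  0.88  0.2 ]
x [ 0.027  0.005 -1.   ] y [ 0.936 -0.351  0.023] z [-0.351 -0.936 -0.014]
slide [ 3.  -1.7  0.9]
spin 3.139 or -0.003
```

View pics/s5.png

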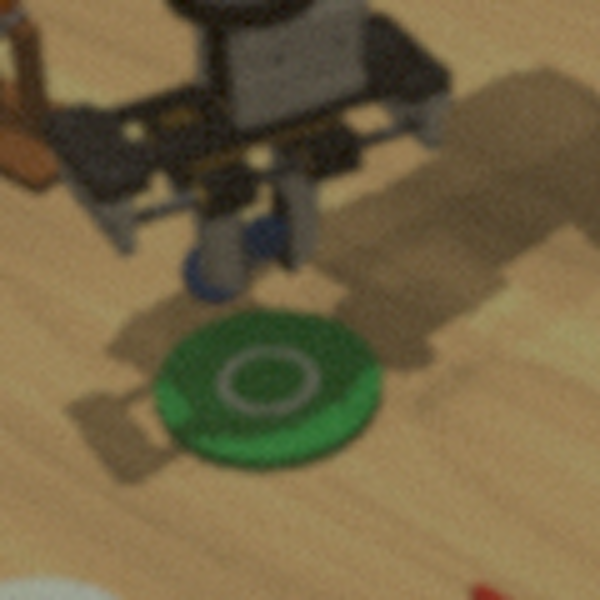

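>>> {"op": "send_rows", "data": {
  "motion": [
    {"hand": -1,"slide": [5,-1,0],"spin": 0},
    {"hand": -1,"slide": [5,0,0],"spin": 0},
    {"hand": -1,"slide": [2,0,0],"spin": 0},
    {"hand": -1,"slide": [0,0,0],"spin": 0}
  ],
  "grip_force": 5
}}

```text
time: 9.35
tool_pos: [0.5208, -0.0012, 0.0701]
tool_rot: [2.115, 1.543, 0.185]
contact_force: [0.1, -0.2, -1.1]
opening: 0.0236
```

```bash
python3 -c "
from h import *
go([519.8,-1.8,80],1.215+np.pi/2)
p=vision.read_camera('scene'); crop(p,(250,235),60,5,'pics/s6.png')"
```

```text
t 9.35 tcp [520.8  -1.2  70.1] open 23.6 F [ 0.1 -0.2 -1.1] q [-0.16  0.5   1.76  0.01  0.85  0.2 ]
x [ 0.027  0.005 -1.   ] y [ 0.936 -0.351  0.023] z [-0.351 -0.936 -0.014]
slide [-10.   -0.5   0.8]
spin 3.139 or -0.003
```

View pics/s6.png

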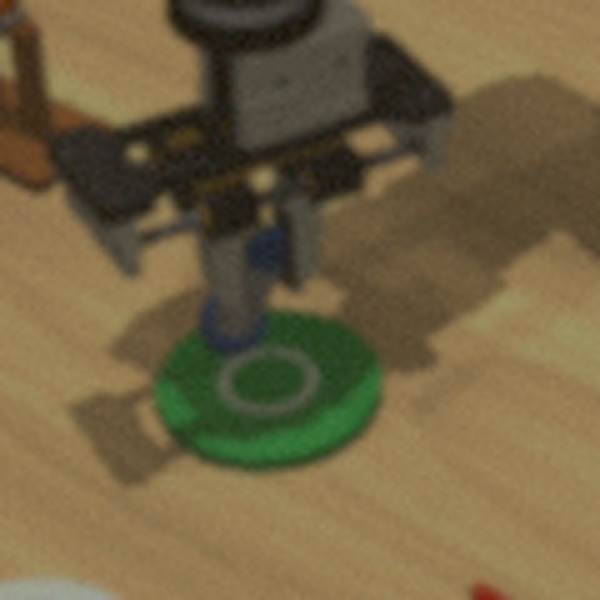

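At 5 N the spindle started to swing upright. The foot at (232,330) has come down and may be touching the pad. I'll raise it a little so it can hang freely.

>>> {"op": "send_rows", "data": {
  "motion": [
    {"hand": -1,"slide": [-5,0,0],"spin": 0},
    {"hand": -1,"slide": [-5,0,0],"spin": 0},
    {"hand": -1,"slide": [-5,0,0],"spin": 0},
    {"hand": -1,"slide": [0,0,0],"spin": 0},
    {"hand": -1,"slide": [0,0,0],"spin": 0}
  ]
}}

```text
time: 9.9
tool_pos: [0.5209, -0.0014, 0.0873]
tool_rot: [2.097, 1.542, 0.167]
contact_force: [-0.2, -0.9, -2.6]
opening: 0.0237
```

```bash
python3 -c "
from h import *
go([519.8,-1.8,80],1.215+np.pi/2)
p=vision.read_camera('scene'); crop(p,(250,235),60,5,'pics/s7.png')"
```

```text
t 9.9 tcp [520.9  -1.4  87.3] open 23.7 F [-0.2 -0.9 -2.6] q [-0.16  0.48  1.75  0.01  0.89  0.2 ]
x [ 0.028  0.005 -1.   ] y [ 0.936 -0.351  0.025] z [-0.351 -0.936 -0.014]
slide [ 7.3 -1.   0.9]
spin 3.139 or -0.003
```

View pics/s7.png

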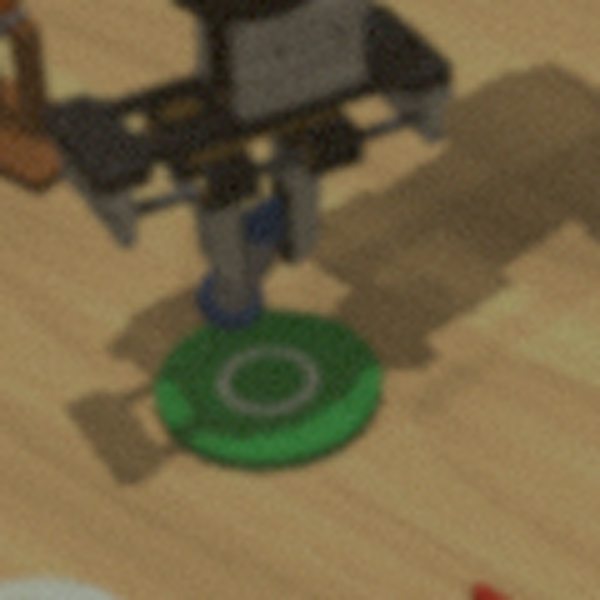

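```bash
cat >> h.py <<'E'
def blue(c=(245,230),r=60):
    np.set_printoptions(precision=4,suppress=True)
    p=vision.read_camera('scene'); W=cloud(p); h=cv2.cvtColor(p['pixels'],cv2.COLOR_BGR2HSV)
    m=cv2.inRange(h,(104,80,30),(128,255,255)); k=np.zeros_like(m); k[c[1]-r:c[1]+r,c[0]-r:c[0]+r]=255; m&=k
    n,l,st,ce=cv2.connectedComponentsWithStats(m)
    for i in range(1,n):
        if st[i,4]>15:
            Q=W[l==i]*1000; Q=Q[np.isfinite(Q[:,0])]; print('blue',st[i],ce[i],'mean',Q.mean(0),'lo',np.percentile(Q,3,0),'hi',np.percentile(Q,97,0))
    return p
E
python3 -c "
from h import *
blue()"
```

>>> {"op": "send_rows", "data": {
  "motion": [
    {"hand": -1,"slide": [0,0,0],"spin": 0},
    {"hand": -1,"slide": [0,0,0],"spin": 0},
    {"hand": -1,"slide": [0,0,0],"spin": 0}
  ],
  "grip_force": 4.3
}}

```text
time: 10.3
tool_pos: [0.5206, -0.0013, 0.0867]
tool_rot: [2.11, 1.543, 0.181]
contact_force: [0.5, 0.3, -2.0]
opening: 0.0237
```

```bash
python3 -c "
from h import *
go()
p=blue(); crop(p,(250,235),60,5,'pics/s8.png')"
```

```text
t 10.3 tcp [520.6  -1.3  86.7] open 23.7 F [ 0.5  0.3 -2. ] q [-0.16  0.48  1.75  0.01  0.89  0.2 ]
x [ 0.027  0.005 -1.   ] y [ 0.936 -0.351  0.024] z [-0.351 -0.936 -0.014]
```

View pics/s8.png

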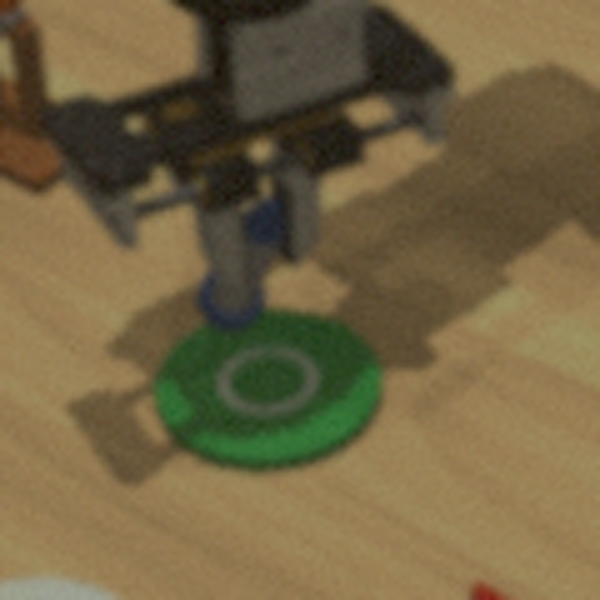

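```bash
sed -i 's/(104,80,30),(128,255,255)/(105,70,25),(135,255,255)/' h.py; python3 -c "
from h import *
im=cv2.imread('pics/s8.png'); h=cv2.cvtColor(im,cv2.COLOR_BGR2HSV); print(h[320,232],h[312,215],h[220,262],im[320,232])
p=blue()
W=cloud(p)*1000
for u,v in((236,239),(233,237),(242,219),(242,217),(237,228)): print(u,v,W[v,u].round(1))
"
```

```text
[112  75  61] [114  61  59] [109  82  50] [61 48 43]
236 239 [520.9 -24.9  37.6]
233 237 [524.4 -31.8  43.2]
242 219 [531.4  12.9 127.6]
242 217 [528.1  10.1 130.5]
237 228 [543.6   5.2 103.4]
```

```bash
cat >> h.py <<'E'
from scipy.optimize import least_squares
def tilt(save=None,c=(250,235)):
    s=observe(); Rm=R.from_euler('xyz',s['tool_rot']).as_matrix(); g=(s['tool_pos']-.019*Rm[:,0])*1000
    dh=-Rm[:,2].copy(); dh[2]=0; dh/=np.linalg.norm(dh)
    p=vision.read_camera('scene'); W=cloud(p)*1000; h=cv2.cvtColor(cv2.GaussianBlur(p['pixels'],(3,3),0),cv2.COLOR_BGR2HSV)
    m=cv2.inRange(h,(103,50,20),(130,255,255))>0
    d=np.linalg.norm(W-g,axis=2); m&=(d<115)
    lat=(W-g)@Rm[:,1]; m&=(abs(lat)<20)
    Q=W[m]; up=np.array([0,0,1.])
    def rad(q): return np.interp(q,[-5,0,12,12.01,95,120],[18,18,18,12,12,1.5])
    def f(x):
        a=np.sin(x[0])*dh+np.cos(x[0])*up; r=Q-g; q=r@a; dd=np.linalg.norm(r-q[:,None]*a,axis=1)
        s=q+x[1]; e=dd-rad(s); e=np.where((s<0),np.abs(s)+np.clip(dd-18,0,None),e); return e
    best=min((least_squares(f,[t,80],loss='soft_l1',f_scale=2) for t in np.radians([-5,5,15,25,35,45])),key=lambda r:r.cost)
    print('grip',g.round(1),'n',len(Q),'theta deg',round(np.degrees(best.x[0]),1),'s',round(best.x[1],1),'cost',round(best.cost,1))
    for t in (0,10,20,30,40): 
        r=least_squares(lambda y:f([np.radians(t),y[0]]),[80],loss='soft_l1',f_scale=2); print(t,r.x.round(1),round(r.cost,1),end='; ')
    print()
    if save: crop(p,c,60,5,save)
E
python3 -c "
from h import *
tilt()"
```

```text
grip [520.   -1.4 105.7] n 45 theta deg 31.0 s 79.4 cost 66.9
0 [68.7] 509.8; 10 [69.5] 191.7; 20 [70.] 91.3; 30 [79.9] 82.6; 40 [80.1] 382.1;
```

>>> {"op": "send_rows", "data": {
  "motion": [
    {"hand": -1,"slide": [0,0,-8],"spin": 0},
    {"hand": -1,"slide": [0,0,-12],"spin": 0},
    {"hand": -1,"slide": [0,0,-12],"spin": 0},
    {"hand": -1,"slide": [4,0,-8],"spin": 0},
    {"hand": -1,"slide": [5,0,-2],"spin": 0},
    {"hand": -1,"slide": [4,0,0],"spin": 0},
    {"hand": -1,"slide": [0,0,0],"spin": 0}
  ],
  "grip_force": 5
}}

```text
time: 11.15
tool_pos: [0.5371, 0.0429, 0.0729]
tool_rot: [2.121, 1.543, 0.193]
contact_force: [-0.8, 0.2, -1.9]
opening: 0.0236
```

```bash
python3 -c "
from h import *
go([519.8,-1.8,71])
tilt('pics/s9.png')"
```

```text
t 11.15 tcp [537.1  42.9  72.9] open 23.6 F [-0.8  0.2 -1.9] q [-0.07  0.53  1.71  0.01  0.88  0.28]
x [ 0.027  0.005 -1.   ] y [ 0.937 -0.35   0.023] z [-0.35  -0.937 -0.014]
slide [ 1.2 -0.6 48. ]
grip [536.6  42.8  91.8] n 47 theta deg 29.6 s 78.7 cost 76.4
0 [67.4] 650.5; 10 [68.3] 298.9; 20 [72.4] 146.1; 30 [80.3] 99.2; 40 [80.1] 351.1;
```

View pics/s9.png

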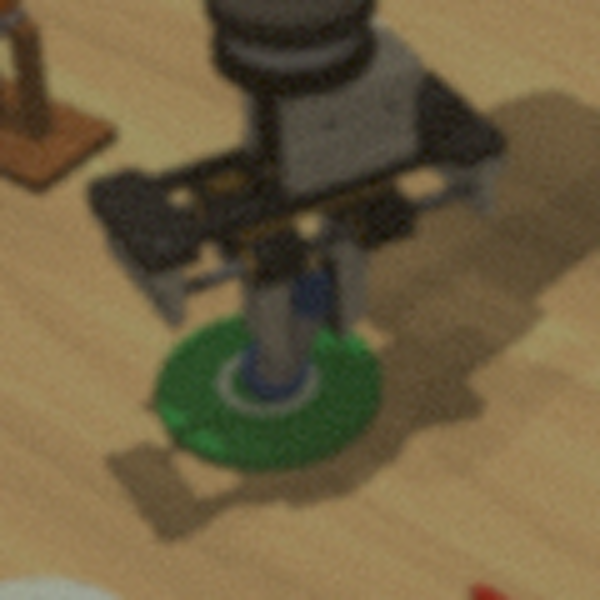

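>>> {"op": "send_rows", "data": {
  "motion": [
    {"hand": -1,"slide": [3,0,0],"spin": 0},
    {"hand": -1,"slide": [2,0,0],"spin": 0},
    {"hand": -1,"slide": [1,0,3],"spin": 0},
    {"hand": -1,"slide": [0,0,5],"spin": 0},
    {"hand": -1,"slide": [0,0,5],"spin": 0},
    {"hand": -1,"slide": [0,0,0],"spin": 0}
  ]
}}

```text
time: 11.8
tool_pos: [0.5349, 0.0297, 0.0697]
tool_rot: [2.112, 1.536, 0.181]
contact_force: [-0.5, 0.6, 0.6]
opening: 0.0237
```

```bash
python3 -c "
from h import *
go([519.8,-1.8,71])
tilt('pics/s10.png')"
```

```text
t 11.8 tcp [534.9  29.7  69.7] open 23.7 F [-0.5  0.6  0.6] q [-0.09  0.52  1.73  0.01  0.86  0.26]
x [ 0.034  0.006 -0.999] y [ 0.935 -0.352  0.03 ] z [-0.352 -0.936 -0.018]
slide [-2.  -3.  34.8]
grip [534.3  29.6  88.7] n 48 theta deg 21.5 s 74.7 cost 79.7
0 [66.9] 347.0; 10 [65.8] 112.7; 20 [76.6] 101.1; 30 [83.4] 383.0; 40 [81.5] 775.4;
```

View pics/s10.png

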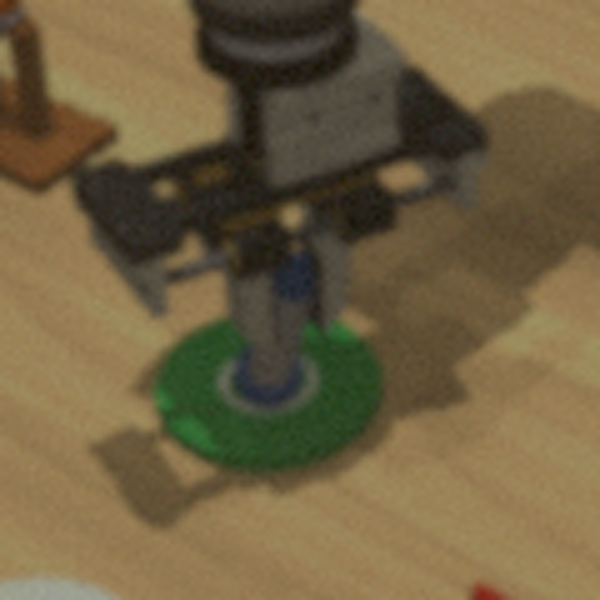

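>>> {"op": "send_rows", "data": {
  "motion": [
    {"hand": -1,"slide": [0,0,5],"spin": 0},
    {"hand": -1,"slide": [0,0,5],"spin": 0},
    {"hand": -1,"slide": [0,0,5],"spin": 0},
    {"hand": -1,"slide": [0,0,5],"spin": 0},
    {"hand": -1,"slide": [0,0,4],"spin": 0},
    {"hand": -1,"slide": [0,0,0],"spin": 0}
  ]
}}

```text
time: 12.45
tool_pos: [0.5257, 0.0049, 0.0687]
tool_rot: [2.104, 1.536, 0.173]
contact_force: [-0.2, -0.3, 1.5]
opening: 0.0242
```

```bash
python3 -c "
from h import *
go([519.8,-1.8,68])
tilt('pics/s11.png')"
```

```text
t 12.45 tcp [525.7   4.9  68.7] open 24.2 F [-0.2 -0.3  1.5] q [-0.14  0.51  1.75  0.01  0.85  0.21]
x [ 0.034  0.006 -0.999] y [ 0.935 -0.353  0.03 ] z [-0.352 -0.936 -0.018]
slide [ 0.5 -3.2  8.4]
grip [525.1   4.8  87.7] n 33 theta deg 2.6 s 71.2 cost 45.1
0 [66.8] 46.5; 10 [79.] 345.2; 20 [86.] 668.2; 30 [83.] 966.2; 40 [73.8] 1221.2;
```

View pics/s11.png

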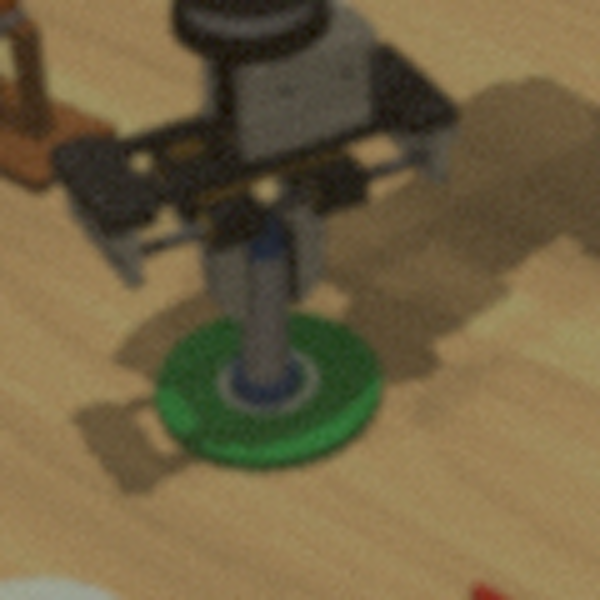

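```bash
cat >> h.py <<'E'
def foot(cam='scene'):
    p=vision.read_camera(cam); W=cloud(p)*1000; h=cv2.cvtColor(p['pixels'],cv2.COLOR_BGR2HSV)
    near=np.linalg.norm(W[...,:2]-[520,-2],axis=2)
    T=p['world_from_camera']; v,u=np.mgrid[0:420,0:560]
    d=np.stack([(u-p['cx'])/p['fx'],(v-p['cy'])/p['fy'],np.ones(u.shape)],-1)@T[:3,:3].T
    P=(T[:3,3]+d*((.010-T[2,3])/d[...,2])[...,None])*1000
    blue=cv2.inRange(h,(103,50,20),(130,255,255))>0
    m=blue&(near<45)&(W[...,2]<28)&(W[...,2]>3); Q=W[m]
    if len(Q)>8:
        f=least_squares(lambda x:np.hypot(Q[:,0]-x[0],Q[:,1]-x[1])-np.minimum(18,18),[520,-2],loss='soft_l1',f_scale=1.5); print('foot depth',f.x.round(1),len(Q))
    g=cv2.inRange(h,(40,90,20),(85,255,255)); cs=max(cv2.findContours(g,0,1)[0],key=cv2.contourArea)
    X=np.array([P[q[0][1],q[0][0]] for q in cs]); 
    f=least_squares(lambda x:np.hypot(X[:,0]-x[0],X[:,1]-x[1])-60,[520,-2],loss='soft_l1',f_scale=1); print('pad outline',f.x.round(1))
    near=np.hypot(P[...,0]-519.8,P[...,1]+1.8)
    S=h[...,1].astype(float); k=(near<33)&(near>17)&~blue
    m=(near<34)&(near>15)&(S<np.percentile(S[k],45))&~blue
    cv2.imwrite('pics/ringm.png',(m*255).astype(np.uint8))
    return p
E
python3 -c "
from h import *
p=foot()
q=cv2.resize(p['pixels'][220:290,200:290],None,fx=8,fy=8,interpolation=cv2.INTER_CUBIC); q=cv2.convertScaleAbs(q,alpha=1.8); cv2.imwrite('pics/s12.png',q)"
```

```text
foot depth [525.1   1.1] 21
pad outline [524.8   1.5]
```

View pics/s12.png

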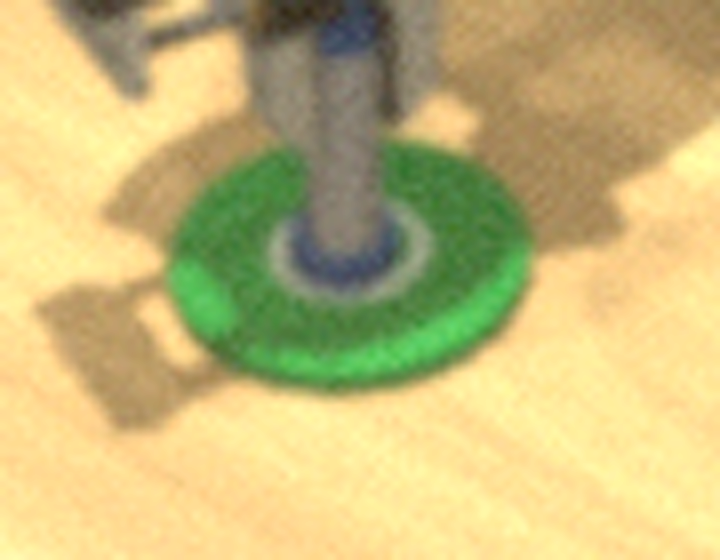

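>>> {"op": "send_rows", "data": {
  "motion": [
    {"hand": -1,"slide": [0.5,-1,2],"spin": 0},
    {"hand": -1,"slide": [1,-1,1],"spin": 0},
    {"hand": -1,"slide": [1,0,0],"spin": 0},
    {"hand": -1,"slide": [0,0,0],"spin": 0}
  ]
}}

```text
time: 12.95
tool_pos: [0.5248, 0.0026, 0.0678]
tool_rot: [2.043, 1.531, 0.113]
contact_force: [-0.5, -1.4, 0.2]
opening: 0.0233
```

```bash
python3 -c "
from h import *
go([519.8,-1.8,68])
tilt()
p=foot()
q=cv2.resize(p['pixels'][195:270,200:290],None,fx=8,fy=8,interpolation=cv2.INTER_CUBIC); q=cv2.convertScaleAbs(q,alpha=1.8); cv2.imwrite('pics/s13.png',q)"
```

```text
t 12.95 tcp [524.8   2.6  67.8] open 23.3 F [-0.5 -1.4  0.2] q [-0.15  0.51  1.76  0.01  0.83  0.2 ]
x [ 0.039  0.004 -0.999] y [ 0.936 -0.352  0.035] z [-0.351 -0.936 -0.018]
slide [-0.4 -3.2  5.9]
grip [524.1   2.5  86.8] n 34 theta deg 0.7 s 70.7 cost 62.9
0 [72.] 71.7; 10 [80.3] 487.4; 20 [88.1] 848.0; 30 [85.2] 1185.7; 40 [76.7] 1478.8; 
foot depth [525.2  -1.3] 26
pad outline [524.9   1.4]
```

View pics/s13.png

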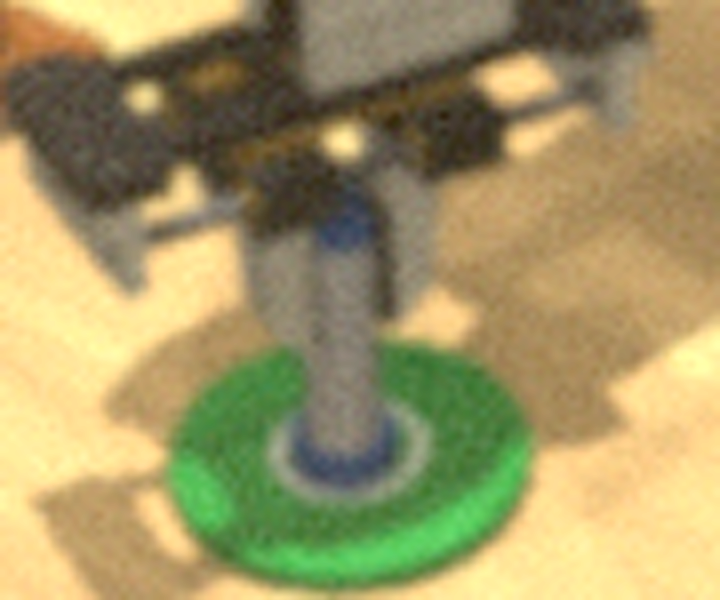

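>>> {"op": "send_rows", "data": {
  "motion": [
    {"hand": -1,"slide": [-3,0,0],"spin": 0},
    {"hand": -1,"slide": [0,-2,-1],"spin": 0},
    {"hand": -1,"slide": [0,0,0],"spin": 0}
  ]
}}

```text
time: 13.35
tool_pos: [0.5219, 0.0048, 0.0697]
tool_rot: [2.07, 1.534, 0.14]
contact_force: [-0.3, 0.3, -2.2]
opening: 0.0239
```

```bash
python3 -c "
from h import *
go([519.8,-1.8,68])
tilt()
p=foot()
q=cv2.resize(p['pixels'][195:270,200:290],None,fx=8,fy=8,interpolation=cv2.INTER_CUBIC); q=cv2.convertScaleAbs(q,alpha=1.8); cv2.imwrite('pics/s14.png',q)"
```

```text
t 13.35 tcp [521.9   4.8  69.7] open 23.9 F [-0.3  0.3 -2.2] q [-0.14  0.5   1.77  0.01  0.84  0.21]
x [ 0.036  0.005 -0.999] y [ 0.936 -0.351  0.032] z [-0.351 -0.936 -0.018]
slide [1.6 0.3 6.9]
grip [521.2   4.7  88.7] n 30 theta deg -0.8 s 67.3 cost 43.6
0 [71.8] 62.0; 10 [82.2] 387.4; 20 [88.2] 678.3; 30 [85.1] 960.7; 40 [77.2] 1214.0; 
foot depth [521.7   2.1] 22
pad outline [525.    1.4]
```

View pics/s14.png

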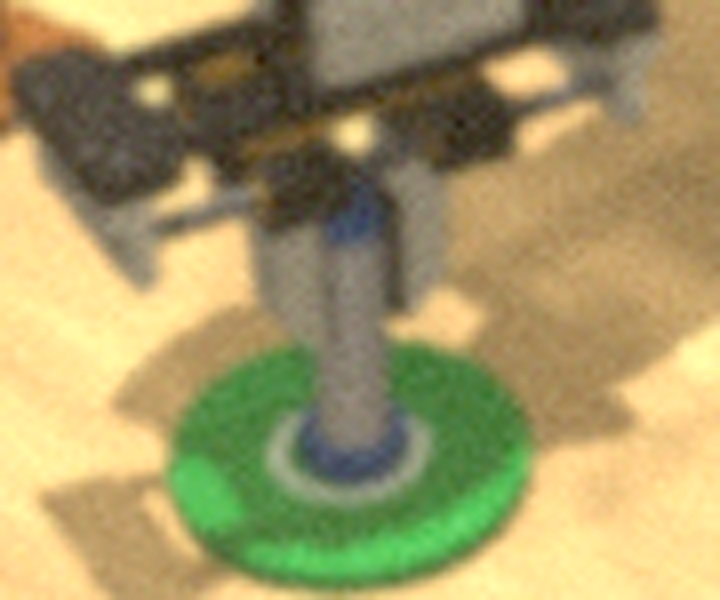

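>>> {"op": "send_rows", "data": {
  "motion": [
    {"hand": -1,"slide": [1,0,0],"spin": 0},
    {"hand": -1,"slide": [1,0,0],"spin": 0},
    {"hand": -1,"slide": [0.5,0,0],"spin": 0},
    {"hand": -1,"slide": [0,0,0],"spin": 0}
  ]
}}

```text
time: 13.85
tool_pos: [0.5226, 0.0044, 0.0678]
tool_rot: [2.052, 1.533, 0.122]
contact_force: [-0.9, 1.0, -1.0]
opening: 0.0241
```

```bash
python3 -c "
from h import *
go([519.8,-1.8,68])
tilt()
p=foot()
q=cv2.resize(p['pixels'][195:270,200:290],None,fx=8,fy=8,interpolation=cv2.INTER_CUBIC); q=cv2.convertScaleAbs(q,alpha=1.8); cv2.imwrite('pics/s15.png',q)"
```

```text
t 13.85 tcp [522.6   4.4  67.8] open 24.1 F [-0.9  1.  -1. ] q [-0.14  0.5   1.77  0.01  0.83  0.21]
x [ 0.038  0.005 -0.999] y [ 0.936 -0.351  0.034] z [-0.351 -0.936 -0.018]
slide [-0.3 -0.5  6.8]
grip [521.9   4.4  86.8] n 28 theta deg -0.2 s 71.6 cost 51.3
0 [71.7] 51.4; 10 [81.4] 401.2; 20 [87.1] 648.0; 30 [83.1] 906.8; 40 [74.5] 1123.3; 
foot depth [522.7   2. ] 22
pad outline [525.    1.1]
```

View pics/s15.png

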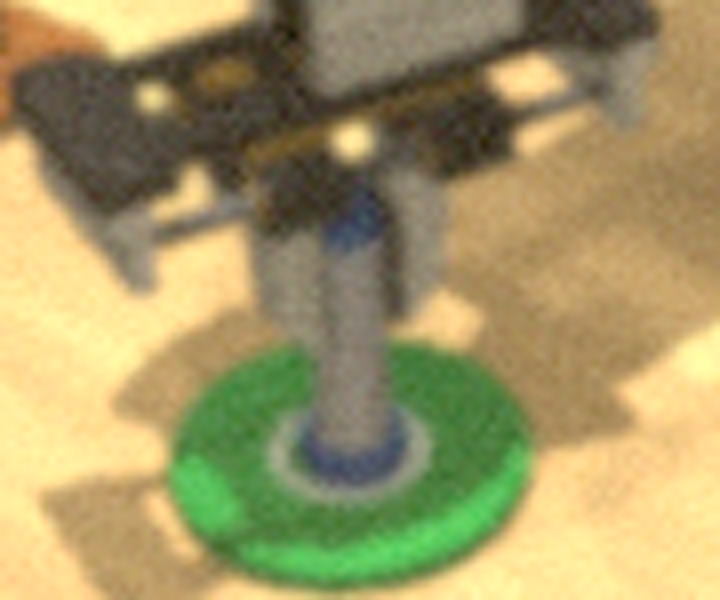

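>>> {"op": "send_rows", "data": {
  "motion": [
    {"hand": -1,"slide": [1,0,0],"spin": 0},
    {"hand": -1,"slide": [0.5,0,0],"spin": 0},
    {"hand": -1,"slide": [0,0,0],"spin": 0},
    {"hand": -1,"slide": [0,0,0],"spin": 0}
  ],
  "grip_force": 3.5
}}

```text
time: 14.35
tool_pos: [0.5234, 0.0042, 0.067]
tool_rot: [2.034, 1.531, 0.104]
contact_force: [-0.8, -0.6, 2.4]
opening: 0.0243
```

```bash
python3 -c "
from h import *
go()
tilt()"
```

```text
t 14.35 tcp [523.4   4.2  67. ] open 24.3 F [-0.8 -0.6  2.4] q [-0.14  0.51  1.77  0.01  0.83  0.21]
x [ 0.04   0.004 -0.999] y [ 0.936 -0.351  0.036] z [-0.351 -0.936 -0.018]
grip [522.7   4.1  85.9] n 30 theta deg 0.2 s 71.8 cost 41.7
0 [68.3] 40.0; 10 [81.] 381.2; 20 [87.6] 662.9; 30 [81.5] 927.5; 40 [73.3] 1151.8;
```

Seated: the pad pushes back with about 2.4 N and the measured tilt is about 0°. I'll release it.

>>> {"op": "send_rows", "data": {
  "motion": [
    {"hand": -0.2,"slide": [0,0,0],"spin": 0},
    {"hand": -0.2,"slide": [0,0,0],"spin": 0},
    {"hand": 0,"slide": [0,0,0],"spin": 0},
    {"hand": 0.5,"slide": [0,0,0],"spin": 0},
    {"hand": 1,"slide": [0,0,0],"spin": 0},
    {"hand": 1,"slide": [0,0,0],"spin": 0},
    {"hand": 1,"slide": [0,0,0],"spin": 0},
    {"hand": 1,"slide": [0,0,0],"spin": 0}
  ]
}}

```text
time: 15.2
tool_pos: [0.5233, 0.0045, 0.0659]
tool_rot: [2.048, 1.532, 0.119]
contact_force: [0.1, 0.2, -0.4]
opening: 0.0801
```

```bash
python3 -c "
from h import *
go()
p=foot()
q=cv2.resize(p['pixels'][195:270,200:290],None,fx=8,fy=8,interpolation=cv2.INTER_CUBIC); q=cv2.convertScaleAbs(q,alpha=1.8); cv2.imwrite('pics/s16.png',q)"
```

```text
t 15.2 tcp [523.3   4.5  65.9] open 80.1 F [ 0.1  0.2 -0.4] q [-0.14  0.51  1.77  0.01  0.83  0.21]
x [ 0.039  0.005 -0.999] y [ 0.936 -0.351  0.035] z [-0.351 -0.936 -0.018]
foot depth [5.227e+02 4.000e-01] 28
pad outline [524.9   1.6]
```

View pics/s16.png

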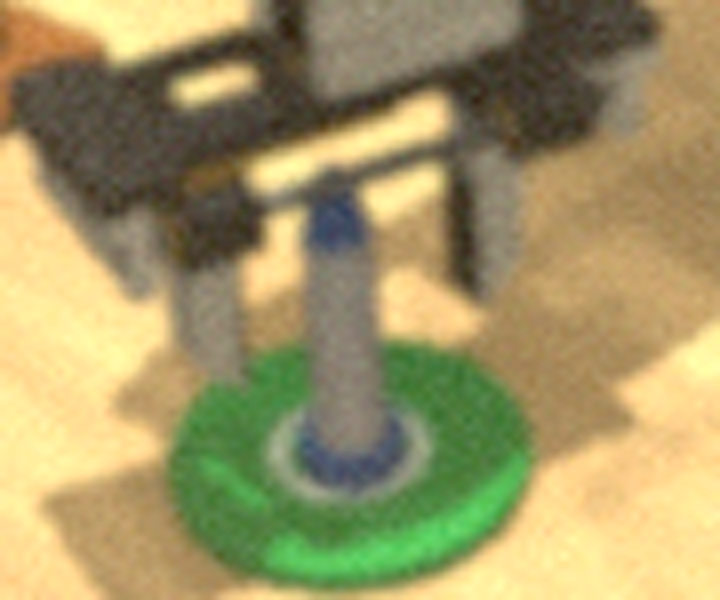

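The spindle stands free inside the ring. I'll back straight up.

>>> {"op": "send_rows", "data": {
  "motion": [
    {"hand": 1,"slide": [-5,0,0],"spin": 0},
    {"hand": 1,"slide": [-10,0.3,0],"spin": 0},
    {"hand": 1,"slide": [-15,0.5,0],"spin": 0},
    {"hand": 1,"slide": [-20,0.7,0],"spin": 0},
    {"hand": 1,"slide": [-25,0.7,0],"spin": 0},
    {"hand": 1,"slide": [-30,1,0],"spin": 0},
    {"hand": 1,"slide": [-30,1,0],"spin": 0},
    {"hand": 1,"slide": [-20,0,0],"spin": 0}
  ]
}}

```text
time: 16.05
tool_pos: [0.5195, 0.0023, 0.2292]
tool_rot: [2.071, 1.535, 0.142]
contact_force: [0.5, -0.2, 0.5]
opening: 0.092
```

>>> {"op": "send_rows", "data": {
  "motion": [
    {"hand": 1,"slide": [0,0,10],"spin": 0},
    {"hand": 1,"slide": [0,0,30],"spin": 0},
    {"hand": 1,"slide": [0,0,40],"spin": 0},
    {"hand": 1,"slide": [0,0,40],"spin": 0},
    {"hand": 1,"slide": [0,0,40],"spin": 0},
    {"hand": 1,"slide": [0,0,20],"spin": 0},
    {"hand": 1,"slide": [0,0,0],"spin": 0},
    {"hand": 1,"slide": [0,0,0],"spin": 0}
  ]
}}

```text
time: 16.85
tool_pos: [0.4515, -0.1735, 0.2271]
tool_rot: [2.051, 1.531, 0.122]
contact_force: [-0.4, 0.3, -0.1]
opening: 0.092
```

```bash
python3 -c "
from h import *
go()
p=foot(); a=p['pixels'].copy(); cv2.imwrite('pics/s17.png',a)
q=foot('top'); ims=[cv2.resize(q['pixels'][150:220,245:320],None,fx=5,fy=5),cv2.resize(a[195:265,205:280],None,fx=5,fy=5)]
cv2.imwrite('pics/f17.png',np.hstack(ims))"
```

```text
t 16.85 tcp [ 451.5 -173.5  227.1] open 92.0 F [-0.4  0.3 -0.1] q [-0.54  0.25  1.66  0.03  1.2  -0.19]
x [ 0.04   0.005 -0.999] y [ 0.936 -0.35   0.036] z [-0.35  -0.937 -0.018]
foot depth [5.231e+02 5.000e-01] 43
pad outline [524.4   1.1]
foot depth [526.1   1.6] 39
pad outline [519.2  -1.8]
```

>>> {"op": "send_rows", "data": {
  "motion": [
    {"hand": 1,"slide": [0,0,0],"spin": 0},
    {"hand": 1,"slide": [0,0,0],"spin": 0},
    {"hand": 1,"slide": [0,0,0],"spin": 0},
    {"hand": 1,"slide": [0,0,0],"spin": 0},
    {"hand": 1,"slide": [0,0,0],"spin": 0},
    {"hand": 1,"slide": [0,0,0],"spin": 0},
    {"hand": 1,"slide": [0,0,0],"spin": 0},
    {"hand": 1,"slide": [0,0,0],"spin": 0}
  ]
}}

```text
time: 17.75
tool_pos: [0.4531, -0.1694, 0.2271]
tool_rot: [2.058, 1.53, 0.137]
contact_force: [-0.3, 0.3, -0.4]
opening: 0.0917
```

```bash
python3 -c "
from h import *
p=foot(); a=cv2.imread('pics/s17.png'); d=cv2.absdiff(cv2.GaussianBlur(a,(5,5),0),cv2.GaussianBlur(p['pixels'],(5,5),0)); print('diff pad area',d[195:275,215:275].max(),'elsewhere',d[:,:200].max())
ims=[cv2.imread('pics/f17.png'),]; print(observe()['tool_pos'])"
```

```text
foot depth [522.1   1.2] 40
pad outline [524.1   1.1]
diff pad area 20 elsewhere 31
[ 0.45316406 -0.1693609   0.22710521]
```

View pics/s17.png

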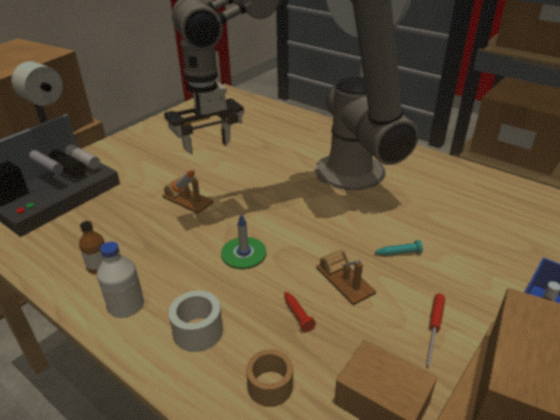

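View pics/f17.png

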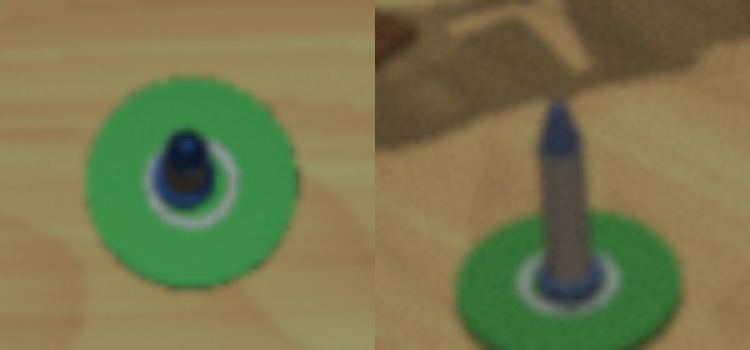

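The spindle stands, but the top view shows the foot left of the ring centre by a pixel or two. I'll measure that properly.

```bash
python3 - <<'E'
from h import *
from scipy.ndimage import map_coordinates
for n in('top','scene'):
    acc=0
    for i in range(3): p=vision.read_camera(n); acc=acc+p['pixels'].astype(np.float32)
    img=(acc/3); T=p['world_from_camera']; Tc=np.linalg.inv(T)
    cv2.imwrite(f'pics/avg_{n}.png',img.astype(np.uint8))
    h=cv2.cvtColor(img.astype(np.uint8),cv2.COLOR_BGR2HSV)
    def proj(X): c=X@Tc[:3,:3].T/1+Tc[:3,3]; return np.stack([c[:,0]/c[:,2]*p['fx']+p['cx'],c[:,1]/c[:,2]*p['fy']+p['cy']],1)
    # rectified views, 0.5 mm/px
    def rect(z,c=(.520,-.0018),hw=70):
        g=np.arange(-hw,hw+.5,.5)/1000; yy,xx=np.meshgrid(g,g); X=np.stack([c[0]+xx.ravel(),c[1]+yy.ravel(),np.full(xx.size,z)],1)
        uv=proj(X).reshape(*xx.shape,2).astype(np.float32); return cv2.remap(img,uv[...,0],uv[...,1],cv2.INTER_CUBIC)[::-1,::-1].clip(0,255).astype(np.uint8)
    a,b=rect(.010),rect(.022)
    o=[]
    for q in(a,b):
        q=cv2.convertScaleAbs(q,alpha=1.6); q=cv2.resize(q,None,fx=1.4,fy=1.4)
        m=q.shape[0]//2
        cv2.circle(q,(m,m),int(60*2.8),(0,0,255),1); cv2.circle(q,(m,m),int(26*2.8),(0,0,255),1); cv2.circle(q,(m,m),int(18*2.8),(0,255,255),1); o.append(q)
    cv2.imwrite(f'pics/rect_{n}.png',np.hstack(o))
E
```

```text
(no output)
```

View pics/rect_top.png

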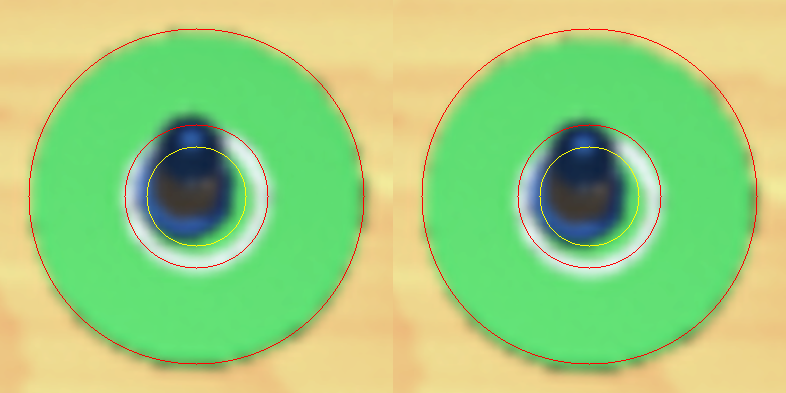

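View pics/rect_scene.png

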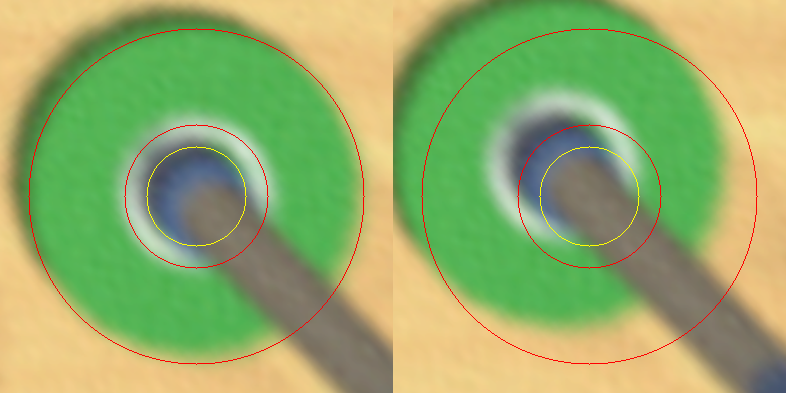

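The two views agree that the foot's centre is within about 0–3 mm of the ring's centre, well inside the ring. It's upright and still, so I'll hand it in.

```bash
python3 -c "
from cell import observe,job
print(observe()['time'],job.hand_in())"
```

```text
the job is handed in; nothing more can be done
18.1 None
```

The blue-footed spindle is standing upright on its foot on the green pad, inside the white ring. I handed the job in at 18.1 s.

**What I did:** I gripped the spindle across the shaft near its tip and lifted it straight up out of the cradle. The tool cannot tilt, so I eased the grip over the pad until the spindle partly swung upright. I then rested the edge of the foot on the pad and moved the tool until the spindle stood straight. It was set down under light contact of about 2 N, then I let go, backed up and moved aside.

**Last checks:**
- **Standing by itself:** the pictures taken about 0.9 s apart after backing away showed no visible change around the pad. The tilt was about 0° just before release, and it looked upright in the pictures afterwards.
- **Other spindle:** the orange-footed one is still in its cradle.
- **Position on the pad (the views disagree):** the scene camera shows the foot centred in the ring, while the top camera shows it about 3 mm to the left (+y). I left it, since the foot is well inside the ring either way.
- **Gripper tilt:** the gripper drifted to about 2° off vertical during the moves. The spindle settled flat when released.

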